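# Dispense the orange desiccant canister with a rocker lever

## Task

Get the orange desiccant canister into the small white tray of the two-lane dispenser: first push the tray sideways along its rails, fully home against the stop below the orange canister's lane, then press down the pad of that lane's yellow rocking lever so that its gate lifts and the canister rolls into the tray, and let the lever come back up. Do not touch either canister with the robot, leave the blue one waiting behind its gate, and leave the other things on the bench where they are.

Things in the scene. Friction and masses are not known exactly. Their poses are not given: they have to be found in the camera images.
- dispenser: Fixed two-lane dispenser; dark base 275 x 236 mm (x -103 to +173). Origin on the bench midway between the lever pivots; x points down the lanes to the tray, y to the left lane (left when looking along x), z up. Lane centres at y = +50 (left) and -50 mm (right), sloping 14 degrees, mouths at x = 85, 72 mm high. Lane walls end below 145 mm, pivot uprights (x = 0, y = +-78) at 148 mm. Canisters swap lanes.
- lever_left (a joint): Yellow rocking lever of the left lane (dispenser y = +88 mm), pivot 135 mm above the bench. 0 = at rest, gate down; grows as its pad (the end away from the tray) goes down, to a stop at 0.45 rad. The gate fork at the other end clears the canister from about 0.3 rad. Sprung back when released: about 1 N on the pad starts it, 3 N holds it fully down.
- lever_right (a joint): Same for the right lane (dispenser y = -88 mm).
- pad_left (a point): Centre of the upper face of the left lever's press pad (34 x 30 mm, black top, 145 mm above the bench at rest, 85 mm from the pivot towards dispenser -x). Sinks about 38 mm when fully pressed, shifting about 4 mm towards the pivot. Free space below and outside it.
- pad_right (a point): The same point of the right lever's pad.
- tray (a joint): Position (m) of the white tray along its rails, in the dispenser's y direction: 0 = midway, +0.050 = at the stop below the left lane, -0.050 = at the stop below the right lane. Slides with about 1.2 N friction and stays where it is left.
- tray_in (a point): Centre of the tray's inner floor, 25 mm above the bench, 127.5 mm from the dispenser origin along its x; axes as the dispenser's. Tray outside 75 (x) x 64 (y) mm, walls 3 mm, rim 66 mm above the bench. Along its rails, to either side of it, nothing stands higher than 24 mm, so fingers can come down beside it.
- can_orange_center (a point): Centre of the orange canister, a closed cylinder 28 mm in diameter, 36 mm long, 30 g, lying across its lane behind the gate, about 95 mm above the bench. When the gate is lifted it rolls down into what stands below within about 0.5 s.
- can_blue_center (a point): Centre of the blue canister, same size, in the other lane. To stay there.
- disc: Dark bronze disc with a knob, 100 mm across, 25 mm high. Leave alone. Origin under its centre, as for the next ones.
- jar: Amber jar, 44 mm across, 58 mm high, beside the dispenser. Leave alone.
- carton: Orange carton with a white lid, 45 x 60 x 42 mm high, beside the tray's rails. Leave alone.
- brush: Brush lying on the bench. Leave alone.
- findsbox: Loose white open box 110 x 75 x 32 mm. Not the dispenser's tray. Leave alone.
- collar: Black ring, 52 mm across, 8 mm high. Leave alone.
- flask: White plastic bottle, 54 mm across, 130 mm high. Leave alone.

How it is judged:
By the outcome, as a careful person would: the job done as asked, in the order asked, and still so for the second after the job is handed in, with the robot touching nothing.
It also fails if it takes over 42 s, if anything falls off the work surface, if the arm or the gripper's body presses on something with over 40 N, if the wrist force passes 120 N, or if a joint passes its speed limit or range.

## Robot

A 6-joint arm with a two-finger parallel gripper is mounted at the origin on the work surface. World frame = base frame: x ahead of the robot, y to its left, z up, the work surface at z = 0. Lengths are in m, angles in rad, forces in N, time in s.
With the tool pointing down it reaches from about 0.325 to 0.875 m from the base axis. Payload 4.4 kg.
Tool frame: the origin (TCP) lies midway between the tips of the shut fingers; the grasp point (between the pads) lies 19 mm behind it; z points along the fingers, y is the direction in which the jaws open and shut (so a half turn about z gives the same grasp; the last joint's range is limited). The gripper opens to 85 mm and grips with 20 to 120 N. Pads are 22 mm wide; open, the fingers measure 114 mm over their backs; the gripper's body (76 mm by 85 mm) begins 54 mm behind the grasp point. The pads swing forward as they close: fully open they stand 13 mm farther back than shut.
Start: joints at [-1.413, 0.207, 1.542, -0, 1.393, -0.15], TCP at [0.175, -0.548, 0.231] pointing down, gripper open.
Joint ranges: [-2.73, 2.73], [-0.86, 2.22], [0.23, 2.46], [-1.11, 4.25], [0.08, 2.63], [-2.82, 2.82]. Speed limits (rad/s): [2.79, 2.79, 3.14, 3.14, 3.14, 3.14].

## Interface

Orientations are given as a 3x3 rotation matrix whose columns are the frame's x, y, z axes.
In Python, from plant import arm, viewer gives the robot as it stands. The module is installed in compiled form; this text tells all that it offers.
- The arm moves only by the tool play_rows, never from a script. Its argument "targets" is a list of rows, each a list of 3 entries, a list of its own where there are three numbers: the closure, from -1 (fully open) to 1 (shut), so that 0 is half open, then the shift along the world's x, y, z in cm, then the turn, a rotation vector about the world's x, y, z in rad. In form: [[gripper, [tx, ty, tz], [rx, ry, rz]], ...]. A call has 1 to 5 rows; each row shifts and turns the commanded pose from where the row before left it; what a row does not reach is not made up. A row lasts 1/10 s, in which the tool goes at most 50 mm and 8.59 degrees, less where a joint would pass 70% of its speed; a pose out of reach is approached as far as the arm can. A call is refused whole if a number of a shift passes 5 or a number of a turn 0.15, either way. A call with a gripper value outside its range is refused whole. The fingers move at their own pace and stop on an object; the grip force is fixed at half the most. Time passes only in rows, so rows that do not move let the fingers close. It gives the time, the measured TCP pose, the force and the opening at its end, in the units of the state.
- arm.state(): the state, without advancing time (a new reading comes with each control period).
- viewer.grab_frame(name): name is "side" or "top" or "wrist"; returns a dict with "frame" (384x512x3 uint8, red, green, blue), "camera_matrix" (3x3 intrinsics, pixels), "view" (4x4, takes a point from world to camera coordinates); the wrist camera has in their place "T_tool_cam" (4x4, takes a point from camera to tool coordinates, whose origin is the TCP and whose axes are the flange's). Camera axes: x right, y down, z forward; pixel columns grow to the right and rows downward; lengths in m; the calibration is good to about 2 mm. The wrist camera is an equidistant fisheye: a pixel r from the principal point sees the ray r / f radians off the axis. A picture is of the moment at which its call begins: read the wrist's pose just before it. There is no depth.
- arm.close_job(): hands the job in, once; it reports no verdict.
The state is a dict: "time_s": time; "qpos": joint angles; "joint_vel": joint speeds; "tau": joint torques, N m; "tool_pos": TCP position; "ee_rot": TCP orientation; "ft_force": force on the tool from outside, world axes, zero at the start; "moment": the same for the moment, N m; "finger_gap": finger opening in m.
Only numpy, scipy, OpenCV 4.12 (cv2) and the standard library are available. Lean on these libraries where they do the work, as an engineer would, in place of code of your own. Each camera call takes 0.05 s, during which the arm holds its last target. There are 200 camera calls.

## Working session

There is one attempt and no reset: what is moved stays moved. The work goes in short steps, Python scripts to look and compute and a tool call to move; the robot and the scene stay as the last step left them, time stands still between calls to the robot, and variables do not carry over. Pictures are saved under pics/ and viewed, about 8 in all and at most 12, crops included, and the job is handed in when it is done.

Besides the shell and the picture viewer there is one more tool, called after "Call:" as name(argument=value, ...), one argument or row to a line, values as JSON. play_rows: Moves the arm, as the interface text tells. Its arguments: {"type":"object","properties":{"targets":{"type":"array"}},"required":["targets"]}

```bash
mkdir -p pics; cat > h.py <<'E'
import numpy as np,cv2
from plant import arm,viewer
def grab(n,fn=None):
    s=arm.state();d=viewer.grab_frame(n)
    if fn: cv2.imwrite(fn,d["frame"][:,:,::-1])
    return d
def ray(d,uv):
    V=np.array(d["view"]);R=V[:3,:3];o=-R.T@V[:3,3]
    p=np.linalg.inv(d["camera_matrix"])@np.array([uv[0],uv[1],1.]);return o,R.T@p
def onz(d,uv,z):
    o,r=ray(d,uv);return o+r*(z-o[2])/r[2]
def proj(d,P):
    V=np.array(d["view"]);p=d["camera_matrix"]@(V[:3,:3]@np.array(P)+V[:3,3]);return p[:2]/p[2]
E
python3 - <<'E'
from h import *
import pickle
o={}
for n in("top","side"):
    d=grab(n,f"pics/{n}1.png");o[n]=d
    print(n,ray(d,(256,192)))
pickle.dump(o,open("f.pkl","wb"))
print(arm.state())
t=cv2.resize(cv2.imread("pics/top1.png"),(800,600),interpolation=cv2.INTER_CUBIC);cv2.imwrite("pics/top1b.png",t)
t=cv2.resize(cv2.imread("pics/side1.png"),(800,600),interpolation=cv2.INTER_CUBIC);cv2.imwrite("pics/side1b.png",t)
E
```

```text
top (array([0.20809826, 0.01602645, 1.50846939]), array([ 0.20722841, -0.00123203, -0.97834118]))
side (array([0.22882625, 1.07274606, 1.11635512]), array([ 0.18260814, -0.72022169, -0.66931048]))
{'time_s': 0.1, 'qpos': array([-1.41252577e+00,  2.07406441e-01,  1.54284962e+00,  4.00479026e-06,
        1.39351815e+00, -1.50489570e-01]), 'joint_vel': array([-1.50636455e-03, -1.65831102e-03, -4.49754282e-03, -4.03024329e-05,
        1.26595512e-03, -7.97906552e-04]), 'tau': array([-5.02883468e-04, -3.84091115e+01, -2.92549521e+01, -2.06768823e-04,
        4.80455710e-03, -1.94781774e-05]), 'tool_pos': array([ 0.17461284, -0.54710253,  0.23018293]), 'ee_rot': array([[ 9.52711345e-01,  3.03876583e-01, -3.39944414e-04],
       [ 3.03876592e-01, -9.52708965e-01,  2.15491573e-03],
       [ 3.30960337e-04, -2.15631381e-03, -9.99997620e-01]]), 'ft_force': array([ 0.19279087,  0.23075192, -0.24405707]), 'moment': array([-0.0213249 ,  0.01117356,  0.04209735]), 'finger_gap': 0.08539184347143894}
```

View pics/top1b.png

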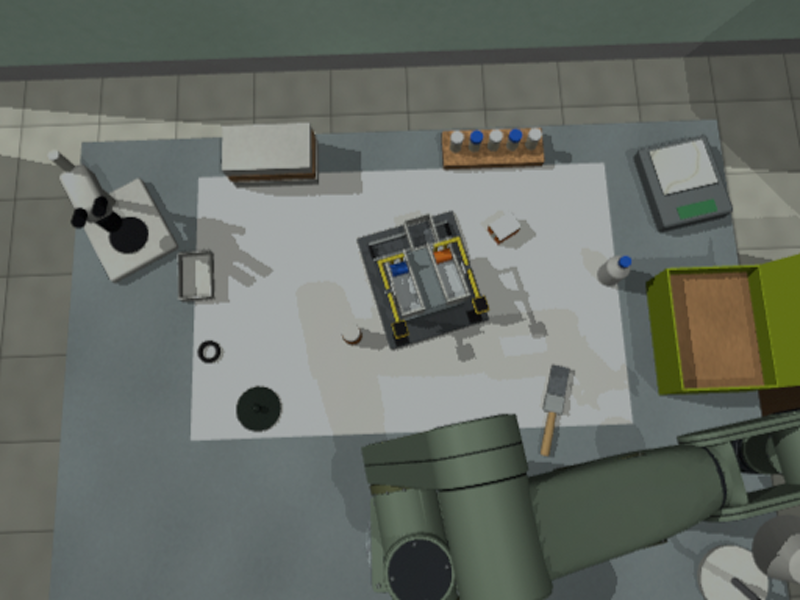

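View pics/side1b.png

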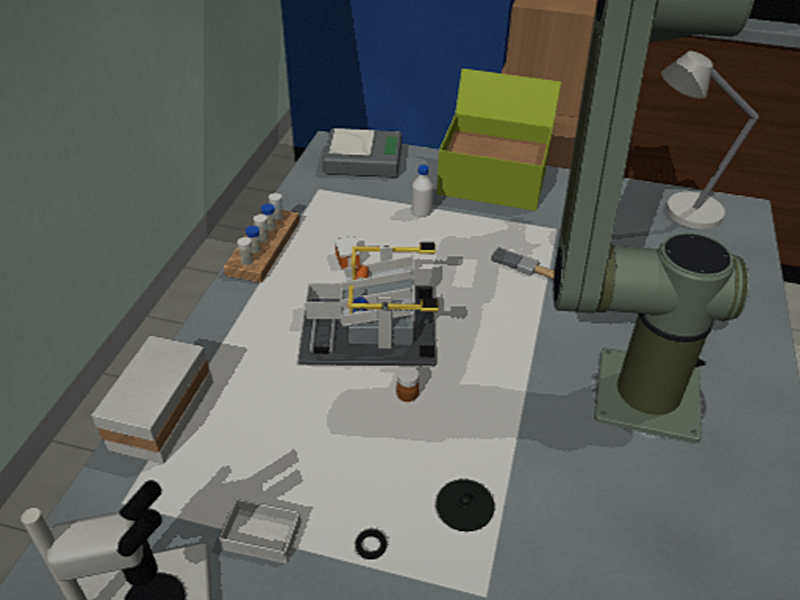

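Top view: the dispenser is near (425,280) with its tray end up, the tray is near (420,232), orange is in the right lane at (443,255), and the black pads are at (400,331) and (480,306). The carton is at (503,228), beside the rails on the right. I'll measure the details next.

```bash
python3 - <<'E'
from h import *
import pickle
o=pickle.load(open("f.pkl","rb"))
a=o["top"]["frame"][125:230,220:345,::-1];b=o["side"]["frame"][140:260,180:305,::-1]
cv2.imwrite("pics/c1.png",np.vstack([cv2.resize(a,None,fx=6,fy=6,interpolation=cv2.INTER_CUBIC)[:600]]))
cv2.imwrite("pics/c2.png",cv2.resize(b,None,fx=5,fy=5,interpolation=cv2.INTER_CUBIC))
E
```

```text
(no output)
```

View pics/c1.png

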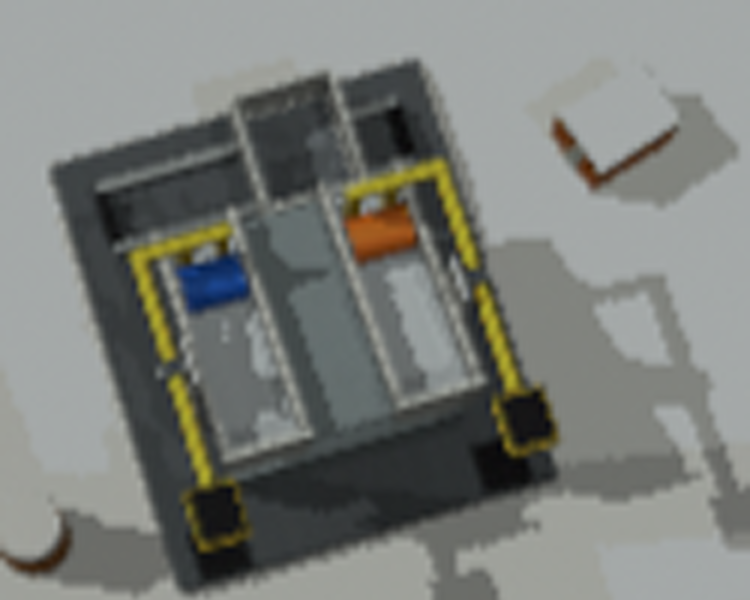

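View pics/c2.png

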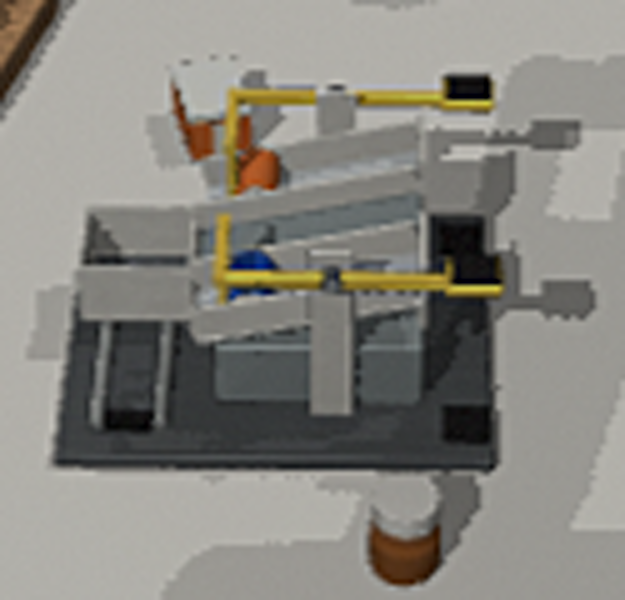

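The crop shows pads at (217,515) and (527,418), and tray rim corners at about (235,100) and (328,73). The tray sits near midway, and orange is in the right lane.

```bash
cat >> h.py <<'E'
def c1(x,y): return (220+(x+.5)/6-.5,125+(y+.5)/6-.5)
def c2(x,y): return (180+(x+.5)/5-.5,140+(y+.5)/5-.5)
E
python3 - <<'E'
from h import *
import pickle
o=pickle.load(open("f.pkl","rb"));t=o["top"];s=o["side"]
L=onz(t,c1(217,513),.145);R=onz(t,c1(527,417),.145)
print("padsT",L,R,np.linalg.norm(L-R))
print("padsS",onz(s,c2(473,270),.145),onz(s,c2(469,88),.145))
y=(L-R)[:2];y/=np.linalg.norm(y);yaw=np.arctan2(-y[0],y[1]);x=np.array([y[1],-y[0]])
# base bottom corners check
B=[onz(t,c1(*p),.01)[:2] for p in((52,165),(420,62),(553,480),(185,590))]
for i in range(4): e=B[i]-B[i-1];print("edge",np.linalg.norm(e),np.degrees(np.arctan2(e[1],e[0])))
O=(L+R)[:2]/2+.085*x
print("yaw",np.degrees(yaw),"O",O)
loc=lambda P:[(P[:2]-O)@x,(P[:2]-O)@y]
for b in B: print("corner",loc(b))
for p in((235,100),(328,73)): print("rim",loc(onz(t,c1(*p),.066)))
print("orange",loc(onz(t,c1(383,232),.1)),"blue",loc(onz(t,c1(212,283),.1)))
print("carton top",[onz(t,c1(*p),.042)[:2].round(3) for p in((555,120),(625,58),(680,125),(597,180))],[np.round(loc(onz(t,c1(*p),.042)),3) for p in((555,120),(625,58),(680,125),(597,180))])
E
```

```text
padsT [0.43721749 0.0172407  0.145     ] [ 0.48378576 -0.15287439  0.145     ] 0.17637388675902269
padsS [0.44004364 0.01937413 0.145     ] [ 0.48343777 -0.15068782  0.145     ]
edge 0.2736228743595725 15.383967526157633
edge 0.23509945541801477 -75.77699209815498
edge 0.27186990995143434 -166.132198626114
edge 0.22787643596154586 104.65095678629685
yaw 15.309414942359028 O [ 0.54248532 -0.04537416]
corner [np.float64(0.17238220767701506), np.float64(0.11430288243543586)]
corner [np.float64(0.16792466471223194), np.float64(-0.12075431113362767)]
corner [np.float64(-0.10385919329367815), np.float64(-0.11391454034621756)]
corner [np.float64(-0.10124043504846604), np.float64(0.11394684772071585)]
rim [np.float64(0.16051197981248766), np.float64(0.0009605489433773826)]
rim [np.float64(0.16001721052730297), np.float64(-0.05660641337783183)]
orange [np.float64(0.048843389982294996), np.float64(-0.05243144092512661)] blue [np.float64(0.04937542521610112), np.float64(0.04952989295734462)]
carton top [array([ 0.685, -0.194]), array([ 0.723, -0.238]), array([ 0.68 , -0.268]), array([ 0.647, -0.216])] [array([ 0.099, -0.181]), array([ 0.123, -0.234]), array([ 0.073, -0.251]), array([ 0.056, -0.192])]
```

Call:
play_rows(
  targets=[
    [1, [3.1, 3.6, 0.5], [0, 0, 0]],
    [1, [3.1, 3.6, 0], [0, 0, 0]],
    [1, [3.1, 3.6, 0], [0, 0, 0]],
    [1, [3.1, 3.6, 0], [0, 0, 0]],
    [1, [3.1, 3.6, 0], [0, 0, 0]],
  ],
)

```text
time_s: 0.6
tool_pos: [0.3305, -0.3659, 0.2359]
ee_rot: [[0.953, 0.303, -0.0], [0.303, -0.953, 0.001], [0.0, -0.001, -1.0]]
ft_force: [0.1, -0.3, 0.9]
finger_gap: 0.012
```

Call:
play_rows(
  targets=[
    [1, [3.1, 3.6, 0], [0, 0, 0]],
    [1, [3.1, 3.6, 0], [0, 0, 0]],
    [1, [3.1, 3.6, 0], [0, 0, 0]],
    [1, [3.1, 3.6, 0], [0, 0, 0]],
    [1, [3.1, 3.6, 0], [0, 0, 0]],
  ],
)

```text
time_s: 1.1
tool_pos: [0.4854, -0.1859, 0.2359]
ee_rot: [[0.953, 0.304, -0.0], [0.304, -0.953, 0.0], [-0.0, -0.0, -1.0]]
ft_force: [1.6, -1.0, -0.3]
finger_gap: 0.0003
```

Call:
play_rows(
  targets=[
    [1, [3.1, 3.6, 0], [0, 0, 0]],
    [1, [3.1, 3.6, 0], [0, 0, 0]],
    [1, [3.1, 3.6, 0], [0, 0, 0]],
    [1, [3.1, 3.6, 0], [0, 0, 0]],
    [1, [3.1, 3.6, 0], [0, 0, 0]],
  ],
)

```text
time_s: 1.6
tool_pos: [0.6404, -0.006, 0.2356]
ee_rot: [[0.953, 0.304, -0.001], [0.304, -0.953, -0.0], [-0.001, -0.0, -1.0]]
ft_force: [1.4, 0.4, -0.4]
finger_gap: 0.0001
```

Call:
play_rows(
  targets=[
    [1, [3.3, 3.3, 0], [0, 0, -0.04]],
    [1, [0, 0, -4], [0, 0, 0]],
    [1, [0, 0, -4], [0, 0, 0]],
    [1, [0, 0, -2], [0, 0, 0]],
    [1, [0, 0, 0], [0, 0, 0]],
  ],
)

```text
time_s: 2.1
tool_pos: [0.6687, 0.0258, 0.1302]
ee_rot: [[0.964, 0.266, -0.011], [0.266, -0.964, 0.001], [-0.011, -0.004, -1.0]]
ft_force: [-0.7, 0.2, -0.0]
finger_gap: 0.0001
```

```bash
python3 - <<'E'
from h import *
s=grab("side");t=grab("top")
b=cv2.resize(s["frame"][140:260,180:305,::-1],None,fx=3.2,fy=4,interpolation=cv2.INTER_CUBIC);a=cv2.resize(t["frame"][125:230,220:345,::-1],b.shape[1::-1],interpolation=cv2.INTER_CUBIC)
cv2.imwrite("pics/c3.png",np.hstack([a,b]));print(arm.state()["tool_pos"])
E
```

```text
[0.67256552 0.02519245 0.13597829]
```

View pics/c3.png

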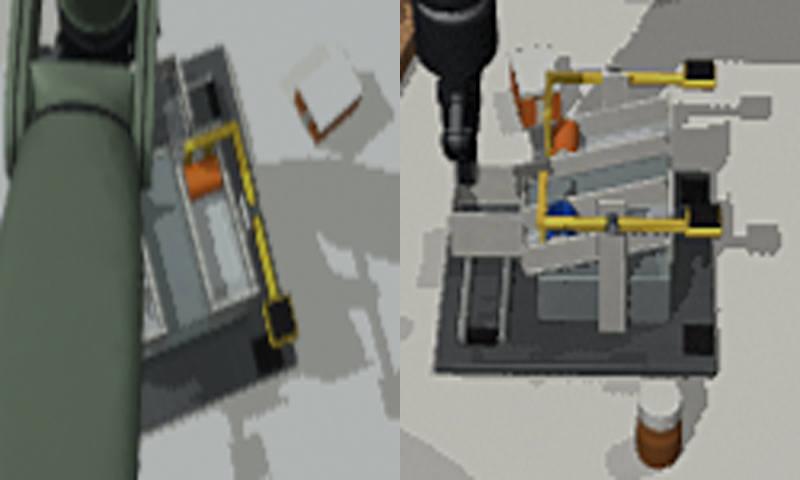

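Side view: the fingers are above the rail end, left of the tray. I'll descend in two moves, watching the force.

Call:
play_rows(
  targets=[
    [1, [0, 0, -4], [0, 0, 0]],
    [1, [0, 0, -3], [0, 0, 0]],
    [1, [0, 0, -1], [0, 0, 0]],
    [1, [0, 0, -1], [0, 0, 0]],
    [1, [0, 0, 0], [0, 0, 0]],
  ],
)

```text
time_s: 2.7
tool_pos: [0.6733, 0.025, 0.0469]
ee_rot: [[0.964, 0.265, 0.001], [0.265, -0.964, -0.0], [0.001, 0.0, -1.0]]
ft_force: [-1.0, -0.1, -0.5]
finger_gap: 0.0003
```

Call:
play_rows(
  targets=[
    [1, [0.13, -0.5, 0], [0, 0, 0]],
    [1, [0.13, -0.5, 0], [0, 0, 0]],
    [1, [0.13, -0.5, 0], [0, 0, 0]],
    [1, [0, 0, 0], [0, 0, 0]],
  ],
)

```text
time_s: 3.1
tool_pos: [0.6776, 0.0091, 0.0474]
ee_rot: [[0.964, 0.265, 0.002], [0.265, -0.964, -0.0], [0.002, 0.001, -1.0]]
ft_force: [-0.1, -0.2, 0.2]
finger_gap: -0.0001
```

Call:
play_rows(
  targets=[
    [1, [0.08, -0.3, 0], [0, 0, 0]],
    [1, [0.08, -0.3, 0], [0, 0, 0]],
    [1, [0.08, -0.3, 0], [0, 0, 0]],
    [1, [0.08, -0.3, 0], [0, 0, 0]],
  ],
)

```text
time_s: 3.5
tool_pos: [0.6799, -0.0018, 0.0463]
ee_rot: [[0.964, 0.266, 0.0], [0.266, -0.964, 0.0], [0.0, -0.0, -1.0]]
ft_force: [0.7, 2.2, 0.5]
finger_gap: -0.0002
```

Call:
play_rows(
  targets=[
    [1, [0.05, -0.2, 0], [0, 0, 0]],
    [1, [0.05, -0.2, 0], [0, 0, 0]],
    [1, [0, 0, 0], [0, 0, 0]],
  ],
)

```text
time_s: 3.8
tool_pos: [0.6809, -0.0063, 0.0462]
ee_rot: [[0.964, 0.265, 0.0], [0.265, -0.964, -0.0], [-0.0, 0.0, -1.0]]
ft_force: [-0.8, 0.7, -0.7]
finger_gap: 0.0002
```

Call:
play_rows(
  targets=[
    [1, [0.05, -0.2, 0], [0, 0, 0]],
    [1, [0, 0, 0], [0, 0, 0]],
  ],
)

```text
time_s: 4.0
tool_pos: [0.6813, -0.0081, 0.0461]
ee_rot: [[0.964, 0.265, -0.0], [0.265, -0.964, -0.0], [-0.0, 0.0, -1.0]]
ft_force: [-0.2, 0.1, 0.3]
finger_gap: -0.0
```

Call:
play_rows(
  targets=[
    [1, [0.05, -0.2, 0], [0, 0, 0]],
    [1, [0.05, -0.2, 0], [0, 0, 0]],
    [1, [0, 0, 0], [0, 0, 0]],
  ],
)

```text
time_s: 4.3
tool_pos: [0.6823, -0.0122, 0.0461]
ee_rot: [[0.964, 0.265, -0.0], [0.265, -0.964, -0.0], [-0.0, 0.0, -1.0]]
ft_force: [-0.2, 0.5, 0.3]
finger_gap: 0.0002
```

Call:
play_rows(
  targets=[
    [1, [0.05, -0.2, 0], [0, 0, 0]],
    [1, [0, 0, 0], [0, 0, 0]],
  ],
)

```text
time_s: 4.5
tool_pos: [0.6826, -0.0132, 0.0461]
ee_rot: [[0.964, 0.265, -0.001], [0.265, -0.964, 0.001], [-0.0, -0.001, -1.0]]
ft_force: [0.2, 2.6, 0.4]
finger_gap: 0.0002
```

Call:
play_rows(
  targets=[
    [1, [0.05, -0.2, 0], [0, 0, 0]],
    [1, [0, 0, 0], [0, 0, 0]],
  ],
)

```text
time_s: 4.7
tool_pos: [0.6826, -0.0134, 0.0461]
ee_rot: [[0.964, 0.266, -0.002], [0.266, -0.964, 0.004], [-0.001, -0.004, -1.0]]
ft_force: [-1.5, 8.1, 1.8]
finger_gap: -0.0
```

Call:
play_rows(
  targets=[
    [1, [0.03, -0.1, 0], [0, 0, 0]],
    [1, [0, 0, 0], [0, 0, 0]],
  ],
)

```text
time_s: 4.9
tool_pos: [0.6826, -0.0134, 0.0462]
ee_rot: [[0.964, 0.266, -0.002], [0.266, -0.964, 0.005], [-0.001, -0.006, -1.0]]
ft_force: [-1.8, 9.6, 2.4]
finger_gap: -0.0001
```

The tray has stopped with the force rising to about 10 N, so it is home. I'll back off, lift, and move over the right pad.

Call:
play_rows(
  targets=[
    [1, [-0.3, 1.2, 0], [0, 0, 0]],
    [1, [-0.3, 1.2, 0], [0, 0, 0]],
    [1, [0, 0, 2], [0, 0, 0]],
    [1, [0, 0, 4.5], [0, 0, 0]],
    [1, [0, 0, 4.5], [0, 0, 0]],
  ],
)

```text
time_s: 5.4
tool_pos: [0.6762, 0.0075, 0.1558]
ee_rot: [[0.964, 0.266, -0.004], [0.266, -0.964, -0.001], [-0.004, -0.0, -1.0]]
ft_force: [0.7, -0.3, 0.1]
finger_gap: 0.0001
```

Call:
play_rows(
  targets=[
    [1, [0, 0, 4.5], [0, 0, 0]],
    [1, [0, 0, 3.5], [0, 0, 0]],
    [1, [-3.0, -2.6, 0], [0, 0, 0]],
    [1, [-3.0, -2.6, 0], [0, 0, 0]],
    [1, [-3.0, -2.6, 0], [0, 0, 0]],
  ],
)

```text
time_s: 5.9
tool_pos: [0.5867, -0.0715, 0.2368]
ee_rot: [[0.964, 0.267, 0.001], [0.267, -0.964, -0.002], [0.001, 0.002, -1.0]]
ft_force: [-0.7, 0.1, 0.5]
finger_gap: -0.0
```

Call:
play_rows(
  targets=[
    [1, [-3.0, -2.6, 0], [0, 0, 0]],
    [1, [-3.0, -2.6, 0], [0, 0, 0]],
    [1, [-3.0, -2.6, 0], [0, 0, 0]],
    [1, [0, 0, 0], [0, 0, 0]],
    [1, [0, 0, 0], [0, 0, 0]],
  ],
)

```text
time_s: 6.4
tool_pos: [0.4974, -0.1493, 0.2366]
ee_rot: [[0.965, 0.264, 0.001], [0.264, -0.965, -0.001], [0.001, 0.001, -1.0]]
ft_force: [-0.4, 1.2, 0.5]
finger_gap: -0.0002
```

Call:
play_rows(
  targets=[
    [1, [-1.25, -0.3, -3], [0, 0, 0]],
    [1, [0, 0, -3], [0, 0, 0]],
    [1, [0, 0, -1.5], [0, 0, 0]],
    [1, [0, 0, 0], [0, 0, 0]],
    [1, [0, 0, 0], [0, 0, 0]],
  ],
)

```text
time_s: 6.9
tool_pos: [0.4861, -0.1513, 0.1616]
ee_rot: [[0.964, 0.267, 0.0], [0.267, -0.964, -0.0], [0.0, 0.0, -1.0]]
ft_force: [0.1, -0.1, 0.0]
finger_gap: -0.0002
```

```bash
cat > look.py <<'E'
from h import *
import sys
s=grab("side");t=grab("top")
b=cv2.resize(s["frame"][140:260,180:305,::-1],None,fx=3.2,fy=4,interpolation=cv2.INTER_CUBIC);a=cv2.resize(t["frame"][125:230,220:345,::-1],b.shape[1::-1],interpolation=cv2.INTER_CUBIC)
cv2.imwrite(sys.argv[1],np.hstack([a,b]));print(arm.state()["tool_pos"],arm.state()["ft_force"])
E
python3 look.py pics/c4.png
```

```text
[ 0.48670795 -0.15190509  0.16275294] [ 0.26537504 -0.33728845  0.25436885]
```

View pics/c4.png

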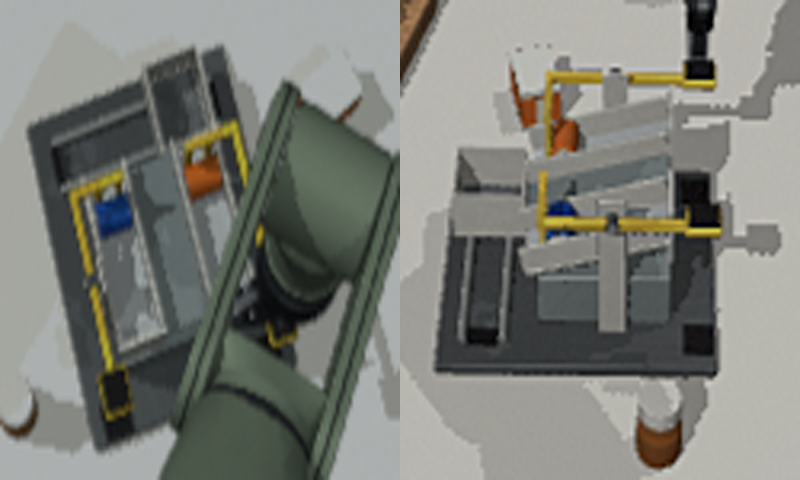

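The tray has moved toward the orange lane (rim corners at (143,73) and (197,48)) and the fingers are just above the right pad. Next I'll check the tray value.

```bash
python3 - <<'E'
from h import *
t=grab("top");O=np.array([.5425,-.0454]);a=np.radians(15.3);x=np.array([np.cos(a),np.sin(a)]);y=np.array([-x[1],x[0]])
for p in((143,73),(197,48)):
    P=onz(t,(220+p[0]/3.2-.4,125+p[1]/4.571-.4),.066)[:2]-O;print(P@x,P@y)
E
```

```text
0.15703593598357665 -0.018476290607084753
0.15852769743888434 -0.08189424384871996
```

Call:
play_rows(
  targets=[
    [1, [-0.1, 0, -1], [0, 0, 0]],
    [1, [0, 0, -0.5], [0, 0, 0]],
    [1, [0, 0, -0.3], [0, 0, 0]],
    [1, [0, 0, 0], [0, 0, 0]],
  ],
)

```text
time_s: 7.45
tool_pos: [0.4837, -0.1517, 0.1426]
ee_rot: [[0.964, 0.265, -0.001], [0.265, -0.964, 0.001], [-0.001, -0.001, -1.0]]
ft_force: [0.4, 0.1, -0.2]
finger_gap: -0.0001
```

Call:
play_rows(
  targets=[
    [1, [0, 0, -0.7], [0, 0, 0]],
    [1, [0.1, 0, -0.7], [0, 0, 0]],
    [1, [0.1, 0, -0.7], [0, 0, 0]],
    [1, [0.1, 0, -0.7], [0, 0, 0]],
    [1, [0, 0, -0.4], [0, 0, 0]],
  ],
)

```text
time_s: 7.95
tool_pos: [0.4878, -0.1516, 0.1108]
ee_rot: [[0.964, 0.265, 0.001], [0.265, -0.964, 0.001], [0.001, -0.0, -1.0]]
ft_force: [0.3, 0.8, 5.4]
finger_gap: 0.0002
```

Call:
play_rows(
  targets=[
    [1, [0, 0, 0], [0, 0, 0]],
    [1, [0, 0, 0], [0, 0, 0]],
    [1, [0, 0, 0], [0, 0, 0]],
    [1, [0, 0, 0], [0, 0, 0]],
    [1, [0, 0, 0], [0, 0, 0]],
  ],
)

```text
time_s: 8.45
tool_pos: [0.4874, -0.1519, 0.1115]
ee_rot: [[0.964, 0.266, 0.001], [0.266, -0.964, -0.0], [0.001, 0.0, -1.0]]
ft_force: [0.3, 1.0, 3.4]
finger_gap: -0.0002
```

```bash
python3 look.py pics/c5.png
```

```text
[ 0.48733921 -0.15190924  0.11145745] [-0.08910277  0.07601659  2.79024195]
```

View pics/c5.png

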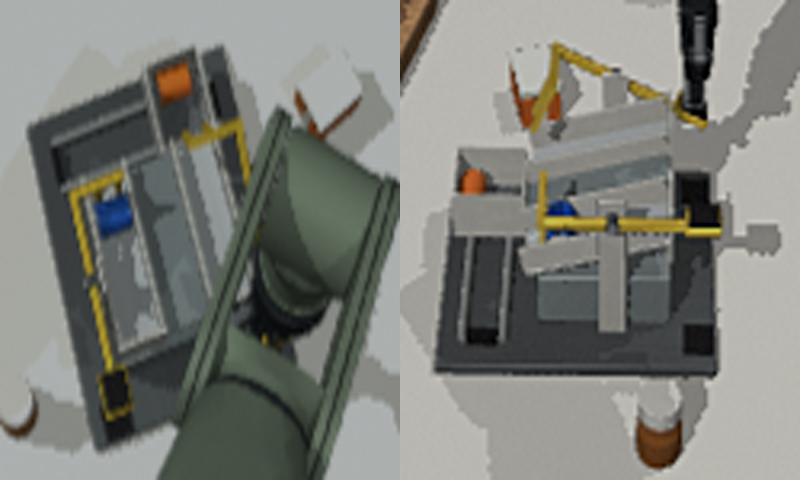

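The orange canister is now in the tray (top view (173,80)), the lever is down, and blue is still waiting. I'll release the lever slowly and retreat.

Call:
play_rows(
  targets=[
    [1, [-0.1, 0, 0.8], [0, 0, 0]],
    [1, [-0.1, 0, 0.8], [0, 0, 0]],
    [1, [-0.1, 0, 0.8], [0, 0, 0]],
    [1, [0, 0, 0.8], [0, 0, 0]],
    [1, [0, 0, 1], [0, 0, 0]],
  ],
)

```text
time_s: 9.05
tool_pos: [0.484, -0.1515, 0.1538]
ee_rot: [[0.964, 0.265, -0.0], [0.265, -0.964, 0.001], [0.0, -0.001, -1.0]]
ft_force: [-0.2, 0.3, 0.1]
finger_gap: -0.0001
```

Call:
play_rows(
  targets=[
    [1, [0, 0, 2], [0, 0, 0]],
    [1, [0, 0, 3], [0, 0, 0]],
    [1, [0, 0, 3], [0, 0, 0]],
    [1, [-1.5, -4, 0], [0, 0, 0]],
    [1, [-1.5, -4, 0], [0, 0, 0]],
  ],
)

```text
time_s: 9.55
tool_pos: [0.4551, -0.232, 0.2355]
ee_rot: [[0.963, 0.269, 0.004], [0.269, -0.963, -0.002], [0.003, 0.003, -1.0]]
ft_force: [-0.1, -0.6, 0.4]
finger_gap: 0.0002
```

Call:
play_rows(
  targets=[
    [1, [-2, -4, 0], [0, 0, 0]],
    [1, [-2, -4, 0], [0, 0, 0]],
    [1, [0, 0, 0], [0, 0, 0]],
    [1, [0, 0, 0], [0, 0, 0]],
    [1, [0, 0, 0], [0, 0, 0]],
  ],
)

```text
time_s: 10.05
tool_pos: [0.4145, -0.3108, 0.2333]
ee_rot: [[0.964, 0.266, 0.0], [0.266, -0.964, 0.001], [0.0, -0.001, -1.0]]
ft_force: [0.2, 0.5, -0.3]
finger_gap: -0.0001
```

```bash
python3 look.py pics/c6.png
```

```text
[ 0.41474416 -0.31049453  0.23329468] [-0.2534196   0.78000732  1.11747094]
```

View pics/c6.png

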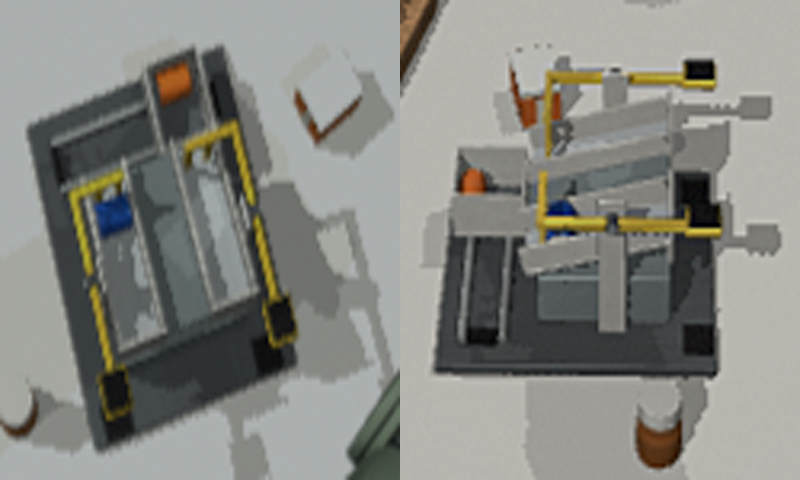

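Orange lies in the tray at (173,82), both levers are up, blue is at (113,213) behind its gate, the tray is at its stop, and the carton and jar have not moved. I'm handing the job in.

```bash
python3 -c "
from plant import arm
print(arm.close_job())"
```

```text
the job is handed in; nothing more can be done
None
```

The orange canister is in the white tray, and I handed the job in at about 10 s of the 42 s allowed.

- **Tray:** I pushed it toward the orange (right) lane with the shut fingers until it stopped with the force rising to about 10 N. The camera then put it at about -0.050 m, which is its stop.
- **Lever:** I pressed the right pad down about 33 mm, with 3–5 N on the fingers. The canister rolled into the tray, and I eased the lever back up before retreating.
- **Last pictures:** They show orange in the tray, blue behind its gate, both levers up, and the tray where I left it. The carton and jar had not moved, and the arm was clear of everything.
- **Not checked:** I didn't look again at the disc, brush, white box, black ring or bottle. The arm's moves were planned clear of them, and it felt no unexpected contact. No check failed or disagreed.

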